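Lock the sample jar into the bayonet seat of the bench mixer

ROBOT

A 7-joint arm with a two-finger parallel gripper is mounted at the origin on a cart in front of the work surface, level with it; the furniture and walls round the work are solid. World frame = base frame: x ahead of the robot, y to its left, z up, the work surface at z = 0. Lengths are in m, angles in rad, forces in N, time in s.
With the tool pointing down it reaches from about 0.4 to 0.875 m from the base axis. Payload 19.3 kg.
Tool frame: the origin (TCP) lies where the fingers leave the gripper's body, on its centre line; the fingertips stand bot.tip_reach ahead of it and the grasp point (between the pads) lies 54 mm ahead of it (bot.tip_reach is the distance from the TCP to the fingertips, in m); z points along the fingers, y is the line along which they close (so a half turn about z gives the same grasp; the last joint's range is limited). The gripper opens to 85 mm and grips with 20 to 120 N. Pads are 22 mm wide; open, the fingers measure 114 mm over their backs; the gripper's body (76 mm by 85 mm) begins 54 mm behind the grasp point. The pads swing forward as they close: fully open they stand 13 mm farther back than shut.
Start: joints at [1.233, 0.521, -0.036, 1.599, 0.021, 1.021, -0.113], TCP at [0.165, -0.603, 0.304] pointing down, gripper open.
Joint ranges: [-2.91, 2.91], [-0.3, 2.13], [-1.5, 1.42], [0.17, 2.43], [-1.26, 4.41], [0.16, 1.93], [-2.52, 2.52]. Speed limits (rad/s): [1.89, 1.89, 2.39, 2.39, 3.01, 3.01, 3.01].

INTERFACE

Orientations are given as [roll, pitch, yaw] about the fixed x, y, z axes, in that order (R = Rz(yaw) Ry(pitch) Rx(roll)).
In Python, from workcell import bot gives the robot as it stands. The module is installed in compiled form; this text tells all that it offers.
- The arm moves only by the shell command python3 -m jog 'ROWS' [FORCE]. ROWS is JSON, a list that holds one entry, the list of rows, each a list of 7 numbers: the shift along the tool's x, y, z in mm, then the turn, a rotation vector about the tool's x, y, z in rad, then the opening, from 0 (shut) to 1 (fully open). In form: [[[tx, ty, tz, wx, wy, wz, fingers], ...]]. A call has 1 to 5 rows; each row shifts and turns the commanded pose from where the row before left it, along the tool's axes as they then stand; what a row does not reach is not made up. A row lasts 1/10 s, in which the tool goes at most 50 mm and 8.59 degrees, less where a joint would pass 70% of its speed; a pose out of reach is approached as far as the arm can. A call is refused whole if a number of a shift passes 50 or a number of a turn 0.15, either way. A call with a gripper value outside its range is refused whole. The fingers move at their own pace and stop on an object; FORCE is the grip in N (left out, the last holds). Time passes only in rows, so rows that do not move let the fingers close. It gives the time, the measured TCP pose, the force, the opening and the grip force at its end, in the units of the state.
- bot.observe(): the state, without advancing time (a new reading comes with each control period).
- bot.grab_frame(name): name is "scene" or "top" or "wrist"; returns a dict with "img" (384x512x3 uint8, red, green, blue), "intrinsics" (3x3 intrinsics, pixels), "R" (3x3) and "t" (3): a world point X has camera coordinates R X + t; the wrist camera has in their place "tool_from_camera" (4x4, takes a point from camera to tool coordinates, whose origin is the TCP and whose axes are the flange's). Camera axes: x right, y down, z forward; pixel columns grow to the right and rows downward; lengths in m; the calibration is good to about 2 mm. A picture is of the moment at which its call begins: read the wrist's pose just before it. There is no depth.
- bot.job_done(): hands the job in; it is judged then, once.
Trained networks look in a picture, given as the dict that the camera call returned (one of the last four; its "shot" number tells which), for a name from the list of things; names that differ only in an ending like _2 or _b are one class to them, and where a whole thing is asked for, a point or a joint stands for the part that bears it (a point fixed in the world has none). Each returns a list of dicts, best first, with "conf" (0 to 1); they miss things now and then, are a little off and sometimes report something else, mostly with a low value. They report only what shows in the picture. A call takes as long as a camera call. They do not tell look-alikes from the thing itself.
- bot.trace(query, picture): "region" (384x512 bool, what is visible of it).
- bot.spot_point(query, picture): "xyz" ([x, y, z] in m, in world coordinates, good to about 4 mm: a listed point, or the origin of a listed thing).
The state is a dict: "clock": time; "qpos": joint angles; "qd": joint speeds; "joint_efforts": joint torques, N m; "position": TCP position; "tool_rot": TCP orientation; "force": force on the tool from outside, world axes, zero at the start; "moment": the same for the moment, N m; "grip_width": finger opening in m; "finger_force": force on a finger pad.
Only numpy, scipy, OpenCV 4.12 (cv2) and the standard library are available. Lean on these libraries where they do the work, as an engineer would, in place of code of your own. Each camera call takes 0.05 s, during which the arm holds its last target. There are 200 camera calls.

TASK

Get the bench mixer ready to run: lift the steel jar from the bench (the blue bar on its lid is the grip), keep it upright and lower it into the mixer's round seat, feeling for the place where its two lugs drop into the seat's two slots. Push it down against the spring, twist it clockwise to the stop and let it rise, so that it locks and the green pin stands up, then let go. Press and twist gently, never forcing the lugs (stay well under 40 N), and leave the other things on the bench where they are.

Things in the scene. Friction and masses are not known exactly. Their poses are not given: they have to be found in the camera images.
- jar: steel sample jar with a blue lid, 100 mm tall, 0.2 to 0.3 kg, standing loose on the bench. Origin: centre of its underside, z up its axis. Its foot is a plug, 47 mm across, chamfered below, from 0 to 34 mm height; the body above is 54 mm wide, the lid 56 mm, its top at 70 mm. It is the same after half a turn, and fits the seat either way round
- jar_lugs (a point): on the jar's axis, 13 mm above its underside, at mid height of its two lugs; axes as jar. The lugs stick out of the foot along the jar's +x and -x, out to 32.5 mm from the axis; each is 9 mm wide and 6 mm high (10 to 16 mm above the underside). An orange mark on the lid's edge stands over each
- jar_grip (a point): on the jar's axis, 92 mm above its underside, in the blue bar grip on its lid; axes as jar. The bar lies along the jar's x axis (in line with the lugs): 46 mm long, 14 mm thick (along y), from the lid's top at 70 mm to 100 mm above the underside
- seat (a point): centre of the mouth of the mixer's seat, on its axis, level with the top of its rim, 102 mm above the bench; z up, axes as mixer. The seat is an aluminium ring, 84 mm across, with a 50 mm bore for the jar's foot. With the lugs resting on the rim the jar's underside is 10 mm below this point
- seat_lip (a point): on the seat's axis, 10 mm below the rim: underside of the seat's lip; axes as mixer. Two slots through the lip, opposite each other, 13 mm wide, out to 35 mm from the axis, an orange tick beside each. A brake (4 N m) holds the seat where it stopped: the line of the slots is anywhere from -0.35 to +0.35 rad about z from this x axis. No reading gives that angle: see or feel it
- seat_plate (a point): on the seat's axis, 13 mm below the rim: top of the spring plate at rest, where it meets the jar's underside with 6 N; 0.35 N more per mm farther down (it carries the jar's weight too). The lugs clear the lip from below, and can turn clockwise (seen from above), with the jar's underside 26 to 32 mm below the rim; at 32 mm it bottoms
- seat_lock (a point): on the seat's axis, 22 mm below the rim: where the jar's underside is when locked. The stop comes 0.88 rad (0.81 to 0.95, with the play) clockwise of the slots, seen from above; there, let up, the spring lifts the lugs 4 mm into pockets in the lip's underside and the jar cannot turn back
- lock_pin (a joint): green pin of 5 mm diameter in the rim of the seat, lifted by a lug that rises into its pocket: 0 (m) flush with the rim, about 0.0037 when the jar is locked
- mixer: white bench mixer, fixed to the bench: housing 176 x 150 mm and 52 mm high, with knob and display on the side that faces its -x. Origin on the bench, under the axis of the seat; the housing reaches 100 mm to -x, 76 mm to +x and 75 mm to either side
- weighing_dish: shallow glass dish, 95 mm wide, 13 mm high, with a little white powder; stays where it is. Origin: centre of its underside
- dropper_bottle: small dropper bottle, 37 mm wide, 133 mm tall; stays where it is. Origin: centre of its underside
- beaker: small clear beaker, 55 mm wide, 69 mm tall; stays where it is. Origin: centre of its underside
- pack_1: small folding carton, 26 x 60 mm, 70 mm tall; stays where it is. Origin: centre of its underside
There are look-alikes about, which are no part of the job. What is meant by the jar is not brown, and is the larger of those in its own colour.

How it is judged:
By the outcome, as a careful person would: the job done as asked, in the order asked, and still so for the second after the job is handed in, with the robot touching nothing.
It also fails if it takes over 72 s, if anything falls off the work surface, if the arm or the gripper's body presses on something with over 40 N, if the wrist force passes 120 N, or if a joint passes its speed limit or range.

## Working session

There is one attempt and no reset: what is moved stays moved. The work goes in short steps, Python scripts to look and compute and a shell command to move; the robot and the scene stay as the last step left them, time stands still between calls to the robot, and variables do not carry over. Pictures are saved under pics/ and viewed, at most 10 in all, crops included, and the job is handed in when it is done.

```bash
mkdir -p pics
cat > h.py <<'E'
import numpy as np, cv2, json
from workcell import bot
from scipy.spatial.transform import Rotation as Ro
def save(p,n): cv2.imwrite('pics/'+n, cv2.cvtColor(p['img'] if isinstance(p,dict) else p,cv2.COLOR_RGB2BGR))
def cam(p,st=None):
    K=np.array(p['intrinsics'])
    if 'R' in p: return K,np.array(p['R']),np.array(p['t'])
    T=np.eye(4);T[:3,:3]=Ro.from_euler('xyz',st['tool_rot']).as_matrix();T[:3,3]=st['position']
    M=np.linalg.inv(T@np.array(p['tool_from_camera']));return K,M[:3,:3],M[:3,3]
def proj(X,c):
    K,R,t=c;q=K@(R@np.array(X)+t);return q[:2]/q[2]
def onz(uv,z,c):
    K,R,t=c;d=R.T@np.linalg.inv(K)@np.array([uv[0],uv[1],1.]);o=-R.T@t
    return o+d*(z-o[2])/d[2]
E
python3 - <<'E'
from h import *
st=bot.observe();print(st,bot.tip_reach)
for n in ['scene','top']:
    p=bot.grab_frame(n);save(p,n+'1.png')
    for q in ['jar','jar_grip','seat','mixer','weighing_dish','dropper_bottle','beaker','pack_1']:
        for r in bot.spot_point(q,p)[:3]: print(n,q,round(r['conf'],2),np.round(r['xyz'],3),np.round(proj(r['xyz'],cam(p))))
a=cv2.imread('pics/scene1.png')
E
```

```text
{'clock': 0.0, 'qpos': array([ 1.23276706,  0.52198039, -0.03630038,  1.59999451,  0.02116937,
        1.02107925, -0.1127931 ]), 'qd': array([ 0.00094605,  0.00017539, -0.0002911 ,  0.00028866,  0.00060842,
       -0.00065421,  0.00061925]), 'joint_efforts': array([-5.54605813e-04, -9.27127004e+01,  1.97942555e+00, -3.69936919e+01,
        1.78384571e-02,  8.05840886e-03,  1.62639617e-05]), 'position': array([ 0.16529707, -0.60249027,  0.30335176]), 'tool_rot': array([-3.14051682e+00,  6.34368747e-05,  2.67786533e-01]), 'force': array([0.49298455, 0.7869515 , 0.29394006]), 'moment': array([ 0.02652584,  0.03341614, -0.00420438]), 'finger_force': 0.0, 'grip_width': 0.08525435157747976} 0.0726
scene jar 0.81 [ 0.518 -0.202  0.   ] [303. 199.]
scene jar 0.8 [ 0.524 -0.106 -0.002] [289. 213.]
scene jar 0.8 [ 0.502 -0.318  0.   ] [320. 186.]
scene jar_grip 0.93 [ 0.514 -0.208  0.093] [306. 173.]
scene jar_grip 0.71 [ 0.506 -0.323  0.095] [321. 160.]
scene jar_grip 0.58 [ 0.517 -0.103  0.061] [291. 196.]
scene seat 0.88 [0.569 0.17  0.1  ] [231. 222.]
scene mixer 0.84 [0.568 0.17  0.   ] 
[... 239 characters left out ...]
ne pack_1 0.29 [ 0.519 -0.207  0.002] [303. 198.]
top jar 0.63 [ 0.502 -0.32  -0.   ] [332. 216.]
top jar 0.5 [ 0.51  -0.205  0.   ] [301. 214.]
top jar 0.49 [ 0.525 -0.106 -0.   ] [274. 210.]
top jar_grip 0.59 [ 0.504 -0.323  0.094] [340. 214.]
top jar_grip 0.52 [ 0.514 -0.208  0.092] [306. 212.]
top jar_grip 0.48 [ 0.52  -0.103  0.066] [274. 211.]
top seat 0.8 [0.572 0.167 0.103] [195. 196.]
top mixer 0.84 [ 0.57   0.171 -0.003] [198. 199.]
top mixer 0.52 [ 0.515 -0.206  0.09 ] [305. 212.]
top mixer 0.44 [0.571 0.168 0.093] [195. 196.]
top weighing_dish 0.73 [ 0.682 -0.116  0.001] [276. 168.]
top beaker 0.56 [ 0.608 -0.393 -0.004] [351. 187.]
top pack_1 0.81 [0.72  0.331 0.002] [154. 158.]
```

View pics/scene1.png

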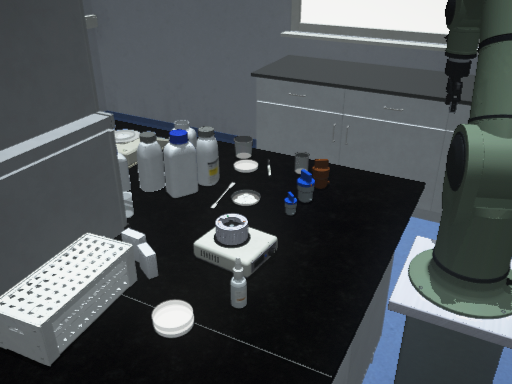

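View pics/top1.png

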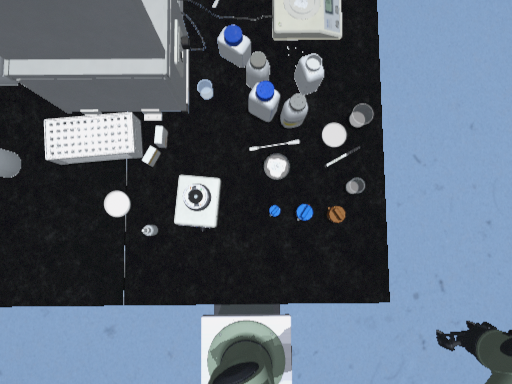

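Jar candidates in the top view are small blue (274,211), larger blue (305,212) and brown (337,214). The larger blue one at (305,212) fits the description: it isn't brown and is the bigger of the two blue ones. I'll confirm with a crop.

Run:
```python
from h import *
a=cv2.imread('pics/top1.png')[185:240,255:355]; b=cv2.imread('pics/scene1.png')[155:215,270:340]
c=cv2.imread('pics/top1.png')[165:235,165:230]
r=lambda i,w:cv2.resize(i,(w,300),interpolation=cv2.INTER_CUBIC)
o=np.vstack([r(a,700),np.hstack([r(b,350),r(c,350)])])
cv2.imwrite('pics/crop1.png',o)
```

```text
(no output)
```

View pics/crop1.png

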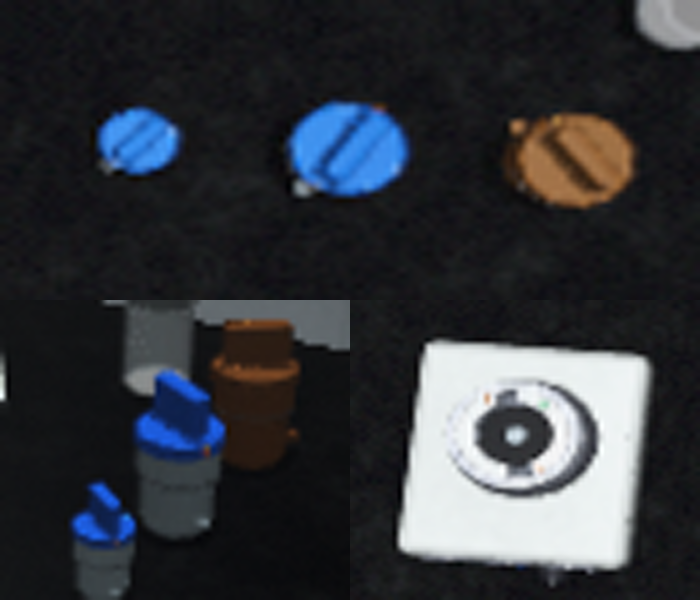

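The crop confirms it. The middle jar, larger and blue-lidded, is the one, with its bar running lower-left to upper-right (yaw about -0.75). The mixer's slots show near (507,395) and (520,470) in the crop. I'll move above the jar and turn the tool to about 2.39 rad, so joint 7 keeps room for the twist.

```bash
python3 -m jog '[[[36,-24,0,0,0,0,1],[36,-24,0,0,0,0,1],[36,-24,0,0,0,0,1],[36,-24,0,0,0,0,1],[36,-24,0,0,0,0,1]]]' >/dev/null
python3 -m jog '[[[36,-24,0,0,0,0,1],[36,-24,0,0,0,0,1],[36,-24,0,0,0,0,1],[36,-24,0,0,0,0,1],[36,-24,0,0,0,0,1]]]'
python3 -m jog '[[[36,-24,0,0,0,0,1],[36,-24,0,0,0,0,1],[0,0,0,0,0,-0.14,1],[0,0,0,0,0,-0.14,1],[0,0,0,0,0,-0.14,1]]]' 
python3 -m jog '[[[0,0,0,0,0,-0.14,1],[0,0,0,0,0,-0.14,1],[0,0,0,0,0,-0.14,1],[0,0,0,0,0,-0.14,1],[0,0,0,0,0,-0.14,1]]]' >/dev/null
python3 -m jog '[[[0,0,0,0,0,-0.14,1],[0,0,0,0,0,-0.14,1],[0,0,0,0,0,-0.14,1],[0,0,0,0,0,-0.14,1],[0,0,0,0,0,-0.14,1]]]' >/dev/null
python3 -m jog '[[[0,0,0,0,0,-0.14,1],[0,0,0,0,0,-0.14,1],[0,0,0,0,0,0,1],[0,0,0,0,0,0,1]]]'
cat > w.py <<'E'
from h import *
import sys
st=bot.observe();p=bot.grab_frame('wrist');save(p,sys.argv[1]);c=cam(p,st)
print('pose',st['clock'],np.round(st['position'],4),np.round(st['tool_rot'],3),'q7',np.round(st['qpos'],2),np.round(st['force'],1))
for q in sys.argv[2:]:
    for r in bot.spot_point(q,p)[:3]: print(q,round(r['conf'],2),np.round(r['xyz'],4),np.round(proj(r['xyz'],c)))
E
python3 w.py w1.png jar jar_grip
```

```text
clock: 1.9
position: [0.45, -0.2746, 0.3041]
tool_rot: [3.141, -0.0, 0.268]
force: [1.2, -0.7, 0.4]
grip_width: 0.0853
finger_force: 0.0
clock: 2.4
position: [0.506, -0.2103, 0.3039]
tool_rot: [-3.142, 0.0, 0.694]
force: [0.2, -0.2, 0.3]
grip_width: 0.0856
finger_force: 0.0
clock: 3.8
position: [0.5057, -0.2109, 0.3039]
tool_rot: [3.141, -0.0, 2.363]
force: [-0.6, 0.1, -0.3]
grip_width: 0.0853
finger_force: 0.0
pose 3.8 [ 0.5057 -0.2109  0.3039] [ 3.141 -0.     2.363] q7 [ 0.77  0.46 -0.66  1.78  0.33  1.01  0.78] [-0.6  0.1 -0.3]
jar 0.94 [ 0.5118 -0.2082 -0.0007] [252. 158.]
jar 0.94 [ 0.5065 -0.3201 -0.0014] [181. 221.]
jar_grip 0.93 [ 0.5047 -0.3166  0.0955] [163. 259.]
jar_grip 0.88 [ 0.5138 -0.1013  0.0621] [344.  91.]
jar_grip 0.59 [ 0.5169 -0.2069  0.0922] [260. 186.]
```

View pics/w1.png

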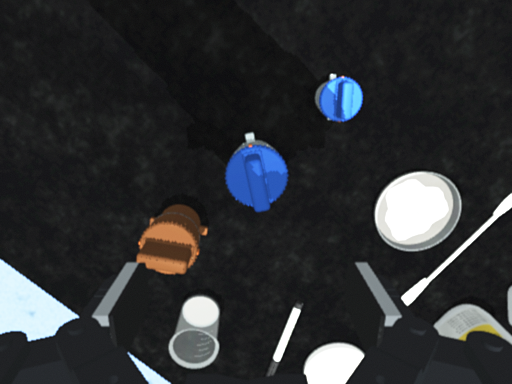

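The wrist view shows the jar lid at (256,177), with its bar from about (252,152) to (264,211) and a lug at (250,138). The small blue jar is at (340,99) and the brown one at (170,245). Next I'll measure the bar's yaw.

```bash
cat > o.py <<'E'
from h import *
st=bot.observe();p=bot.grab_frame('wrist');c=cam(p,st);im=p['img']
C=[r for r in bot.spot_point('jar_grip',p)+bot.spot_point('jar',p) if abs(r['xyz'][1]+.207)<.03 and abs(r['xyz'][0]-.514)<.03]
for r in C: print(r['conf'],np.round(r['xyz'],4))
ctr=np.mean([r['xyz'][:2] for r in C],0)
hsv=cv2.cvtColor(im,cv2.COLOR_RGB2HSV)
print('lug yaw',end=' ');l=onz((250,134),.013,c);d=l[:2]-ctr;print(np.arctan2(d[1],d[0]),np.hypot(*d))
# fit the bar+lid by silhouette of blue region vs model
blue=((hsv[...,0]>100)&(hsv[...,0]<130)&(hsv[...,1]>120)).astype(np.uint8)
n,lab=cv2.connectedComponents(blue);m=(lab==lab[177,245]).astype(np.uint8);print('area',m.sum())
def model(x,y,th):
    o=np.zeros(m.shape,np.uint8)
    a=np.linspace(0,2*np.pi,60)
    for z in(.058,.07):
        P=[proj([x+.028*np.cos(t),y+.028*np.sin(t),z],c) for t in a];
        cv2.fillConvexPoly(o,cv2.convexHull(np.float32(P)).round().astype(np.int32),1)
    P=[]
    for z in(.07,.1):
        for u,v in((1,1),(1,-1),(-1,-1),(-1,1)):
            P.append(proj([x+.023*u*np.cos(th)-.007*v*np.sin(th),y+.023*u*np.sin(th)+.007*v*np.cos(th),z],c))
    cv2.fillConvexPoly(o,cv2.convexHull(np.float32(P)).round().astype(np.int32),1)
    return o
best=min(((model(ctr[0]+i,ctr[1]+j,th)!=m).sum(),ctr[0]+i,ctr[1]+j,th) for i in np.arange(-.006,.0061,.001) for j in np.arange(-.006,.0061,.001) for th in np.arange(-1.2,-.3,.04))
print('fit',best)
_,x,y,th=best
v=cv2.resize(im[120:230,200:320],(720,660)[:2])[:600].copy()
for s,z in((1,.1),(-1,.1)):
  for w in(-.007,.007):
    q=proj([x+s*.023*np.cos(th)-w*np.sin(th),y+s*.023*np.sin(th)+w*np.cos(th),z],c);cv2.circle(v,(int((q[0]-200)*6),int((q[1]-120)*6)),4,(255,255,0),-1)
q=proj([x-.0325*np.cos(th),y-.0325*np.sin(th),.013],c);cv2.circle(v,(int((q[0]-200)*6),int((q[1]-120)*6)),4,(255,0,255),-1)
save(v,'ov.png')
E
python3 o.py
```

```text
0.97 [ 0.5125 -0.2058  0.0942]
0.92 [ 0.5132 -0.2081 -0.003 ]
lug yaw 2.513159471675052 0.029242457422193297
area 3240
fit (np.int64(164), np.float64(0.51485), np.float64(-0.20795000000000002), np.float64(-0.5599999999999994))
```

View pics/ov.png

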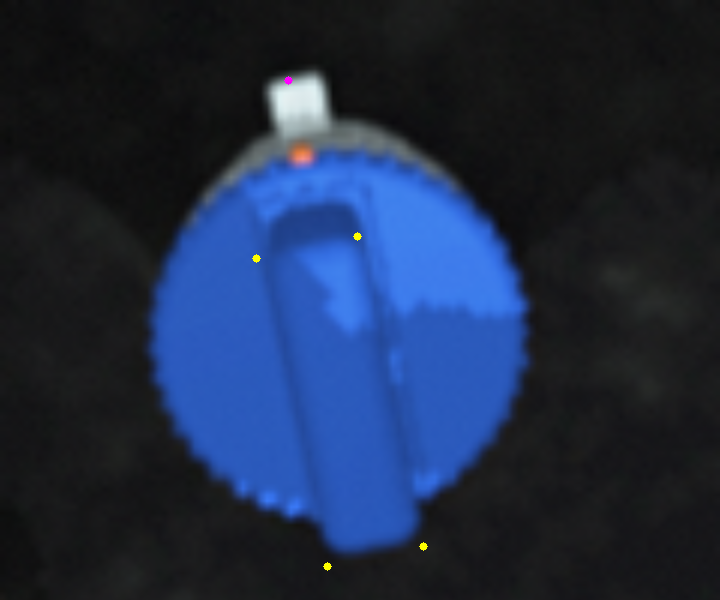

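The overlay shows the fit is slightly over-rotated. The bar's slope and the lug at (249,133) both give yaw about -0.59, centre (0.5145,-0.208). I'll turn the tool to 2.55, centre it, descend and grip.

```bash
python3 -m jog '[[[0,0,0,0,0,-0.094,1],[0,0,0,0,0,-0.094,1],[-6,7.5,0,0,0,0,1],[0,0,40,0,0,0,1],[0,0,40,0,0,0,1]]]' 
python3 -m jog '[[[0,0,40,0,0,0,1],[0,0,20,0,0,0,1],[0,0,10,0,0,0,1],[0,0,5,0,0,0,1],[0,0,0,0,0,0,1]]]'
python3 -m jog '[[[0,0,0,0,0,0,0],[0,0,0,0,0,0,0],[0,0,0,0,0,0,0],[0,0,0,0,0,0,0],[0,0,0,0,0,0,0]]]' 50
python3 -m jog '[[[0,0,0,0,0,0,0],[0,0,0,0,0,0,0],[0,0,0,0,0,0,0]]]'
```

```text
clock: 4.6
position: [0.516, -0.2076, 0.2235]
tool_rot: [3.141, 0.003, 2.552]
force: [1.1, -0.6, -1.3]
grip_width: 0.0855
finger_force: 0.0
clock: 5.1
position: [0.5154, -0.2076, 0.1492]
tool_rot: [3.141, 0.0, 2.555]
force: [0.6, 1.1, 1.1]
grip_width: 0.0855
finger_force: 0.0
clock: 5.6
position: [0.515, -0.2078, 0.1491]
tool_rot: [3.141, 0.0, 2.556]
force: [1.2, 2.9, 16.1]
grip_width: 0.0131
finger_force: 52.5
clock: 5.9
position: [0.5151, -0.2078, 0.1492]
tool_rot: [3.142, 0.0, 2.556]
force: [-0.5, 0.7, 4.8]
grip_width: 0.0129
finger_force: 49.8
```

Gripped: the width is 13 mm, and the TCP is 149 mm above the jar's underside. I'll lift and carry it to a spot beyond the seat (the camera looks toward tool +x) to see the slots.

```bash
python3 -m jog '[[[0,0,-5,0,0,0,0],[0,0,-20,0,0,0,0],[0,0,-40,0,0,0,0],[0,0,-40,0,0,0,0],[0,0,-40,0,0,0,0]]]' 60
python3 -m jog '[[[0,0,-30,0,0,0,0],[3,14,-5,0,0,0,0],[6.6,28.6,0,0,0,0,0],[6.6,28.6,0,0,0,0,0],[6.6,28.6,0,0,0,0,0]]]' >/dev/null
python3 -m jog '[[[6.6,28.6,0,0,0,0,0],[6.6,28.6,0,0,0,0,0],[6.6,28.6,0,0,0,0,0],[6.6,28.6,0,0,0,0,0],[6.6,28.6,0,0,0,0,0]]]' >/dev/null
python3 -m jog '[[[6.6,28.6,0,0,0,0,0],[6.6,28.6,0,0,0,0,0],[6.6,28.6,0,0,0,0,0],[6.6,28.6,0,0,0,0,0],[6.6,28.6,0,0,0,0,0]]]' 
python3 -m jog '[[[3.3,14.3,0,0,0,-0.07,0],[0,0,0,0,0,-0.14,0],[0,0,0,0,0,-0.14,0],[0,0,0,0,0,-0.14,0],[0,0,0,0,0,-0.14,0]]]' 
python3 -m jog '[[[0,0,0,0,0,-0.08,0],[0,0,0,0,0,0,0],[0,0,0,0,0,0,0]]]' 
python3 w.py w2.png seat seat_lip mixer jar_lugs
```

```text
clock: 6.4
position: [0.5145, -0.2076, 0.2954]
tool_rot: [3.142, -0.001, 2.556]
force: [0.1, -1.2, -3.4]
grip_width: 0.0125
finger_force: 58.9
clock: 7.9
position: [0.654, 0.1645, 0.3277]
tool_rot: [-3.14, -0.001, 2.556]
force: [0.3, -0.5, -2.2]
grip_width: 0.0129
finger_force: 58.9
clock: 8.4
position: [0.6589, 0.1772, 0.3277]
tool_rot: [-3.141, -0.002, -3.091]
force: [1.0, -0.4, -2.8]
grip_width: 0.0131
finger_force: 58.9
clock: 8.7
position: [0.6591, 0.1768, 0.3282]
tool_rot: [3.142, -0.001, -3.02]
force: [-0.1, -0.2, -3.3]
grip_width: 0.0129
finger_force: 59.0
pose 8.7 [0.6591 0.1768 0.3282] [ 3.142e+00 -1.000e-03 -3.020e+00] q7 [ 0.14  0.72 -0.86  1.37  0.54  1.29  0.95] [-0.1 -0.2 -3.3]
seat 0.89 [0.571  0.1686 0.1024] [251.  70.]
seat_lip 0.86 [0.5682 0.165  0.0946] [247.  67.]
mixer 0.73 [ 0.5702  0.1645 -0.0023] [246.  71.]
```

View pics/w2.png

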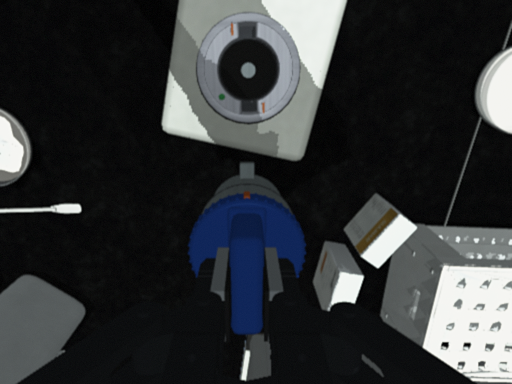

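The seat ring is at (248,69), with its slots at about (245,30) and (249,106), orange ticks beside them and a flush green pin at (221,97). The held jar's lug at (247,170) lines up with the tool. I'll rectify the rim plane and measure.

```bash
cat > r.py <<'E'
from h import *
st=bot.observe();p=bot.grab_frame('wrist');c=cam(p,st);im=p['img']
x0,y0=.571,.168
# rectified: 0.2 mm/px, 600px ; row up=+x, col right=-y
def rect(z):
    w=[(x0+a,y0+b) for a,b in((.06,.06),(.06,-.06),(-.06,-.06),(-.06,.06))]
    H=cv2.getPerspectiveTransform(np.float32([proj([*q,z],c) for q in w]),np.float32([(0,0),(600,0),(600,600),(0,600)]))
    return cv2.warpPerspective(im,H,(600,600),flags=cv2.INTER_CUBIC)
v=rect(.102);g=cv2.cvtColor(v,cv2.COLOR_RGB2GRAY)
# bore: dark blob
b=cv2.medianBlur((g<70).astype(np.uint8)*255,5)
k=cv2.Canny(g,40,120)
best=None
ci=cv2.HoughCircles(cv2.GaussianBlur(g,(7,7),2),cv2.HOUGH_GRADIENT,1,20,param1=80,param2=20,minRadius=195,maxRadius=225)
print('outer',None if ci is None else [(x0-(q[1]-300)*2e-4,y0-(q[0]-300)*2e-4,q[2]*.2) for q in ci[0][:3]])
ci2=cv2.HoughCircles(cv2.GaussianBlur(g,(7,7),2),cv2.HOUGH_GRADIENT,1,20,param1=80,param2=20,minRadius=115,maxRadius=135)
print('bore',None if ci2 is None else [(x0-(q[1]-300)*2e-4,y0-(q[0]-300)*2e-4,q[2]*.2) for q in ci2[0][:3]])
save(v,'rect.png')
E
python3 r.py
```

```text
outer [(np.float32(0.57129997), np.float32(0.16589999), np.float32(42.320004)), (np.float32(0.5671), np.float32(0.1671), np.float32(44.88)), (np.float32(0.5693), np.float32(0.16229999), np.float32(44.88))]
bore [(np.float32(0.5703), np.float32(0.1665), np.float32(24.72)), (np.float32(0.5805), np.float32(0.1811), np.float32(24.9))]
```

View pics/rect.png

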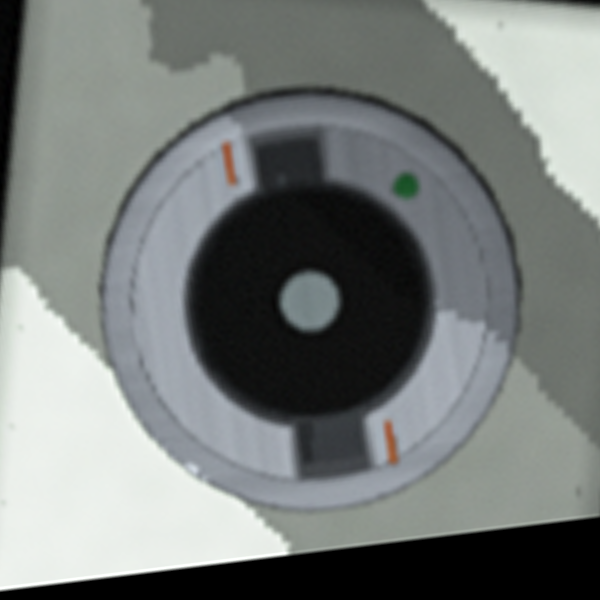

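Run:
```python
from h import *
st=bot.observe();p=bot.grab_frame('wrist');im=p['img']
M=np.linalg.inv(np.array(p['tool_from_camera']));c=(np.array(p['intrinsics']),M[:3,:3],M[:3,3])
for n,q in dict(lugtip=(.0325,0,.136),lugroot=(.0235,0,.136),mark=(.028,0,.085),far=(.023,0,.049),near=(-.023,0,.049)).items(): print(n,np.round(proj(q,c),1), 'px/mm y',np.round(proj(np.array(q)+[0,.001,0],c)-proj(q,c),2))
hsv=cv2.cvtColor(im,cv2.COLOR_RGB2HSV)
o=(hsv[...,0]<15)&(hsv[...,1]>150)&(hsv[...,2]>90);o[:180]=0;o[215:]=0;o[:,:225]=0;o[:,270:]=0
print('mark',np.argwhere(o).mean(0)[::-1])
r=im[166:174,225:275].mean((0,2));print('lug row170',np.round(r).astype(int))
for rr in (240,290):print(rr,np.round(im[rr-2:rr+3,220:276].mean((0,2))).astype(int))
print(st['force'],st['moment'],st['tool_rot'])
```

```text
lugtip [248.1 164.5] px/mm y [ 1.64 -0.  ]
lugroot [248.1 178.6] px/mm y [ 1.62 -0.  ]
mark [248.5 199.2] px/mm y [ 2.1 -0. ]
far [249. 243.] px/mm y [ 2.62 -0.  ]
near [248.8 340.9] px/mm y [2.36 0.  ]
mark [246.22222222 196.44444444]
lug row170 [13 12 13 12 13 12 13 12 13 13 10  9  7 10 35 72 83 83 83 82 82 82 81 80
 79 80 81 83 73 38  9  3  4  4  4  4  4  5  5  6  4  5  5  5  6  5  6  6
  4  5]
240 [47 47 48 47 48 47 48 46 40 35 34 38 40 41 42 42 44 44 44 44 44 44 44 44
 44 44 45 44 44 44 44 45 45 45 44 44 44 43 42 41 41 39 35 33 38 41 46 48
 48 47 48 47 47 48 48 48]
290 [72 73 73 69 45 19 11 13 12  8 16 32 43 44 44 46 46 47 48 49 47 47 47 47
 47 47 48 48 47 47 48 48 48 47 47 48 47 46 45 44 43 42 29 14  9 12 13 13
 21 49 70 74 73 72 73 73]
[ 0.50518048  0.07350179 -3.26666968] [0.01892898 0.0406512  0.02171137] [-3.14150778e+00  1.58130375e-05 -3.01798496e+00]
```

Both the jar and the seat show about the same camera bias, roughly (+1,-1) mm in tool axes. Taking one relative to the other, the TCP target is (0.572, 0.167) and the slot yaw about 0.15. I'll move over the seat and lower in steps, feeling as I go.

```bash
python3 -m jog '[[[0,0,0,0,0,-0.026,0],[20,1,0,0,0,0,0],[35,1.4,0,0,0,0,0],[25,1,0,0,0,0,0],[7.5,0,0,0,0,0,0]]]'
python3 -m jog '[[[0,0,30,0,0,0,0],[0,0,30,0,0,0,0],[0,0,10,0,0,0,0],[0,0,0,0,0,0,0],[0,0,0,0,0,0,0]]]'
```

```text
clock: 9.55
position: [0.5704, 0.1667, 0.3293]
tool_rot: [-3.141, -0.0, -2.989]
force: [0.9, -0.1, -2.0]
grip_width: 0.013
finger_force: 59.0
clock: 10.05
position: [0.5729, 0.1673, 0.26]
tool_rot: [3.141, 0.001, -2.991]
force: [-0.4, 0.5, -2.0]
grip_width: 0.0131
finger_force: 58.9
```

```bash
python3 -m jog '[[[0.8,0,5,0,0,0,0],[0,0,3,0,0,0,0],[0,0,1,0,0,0,0]]]'
python3 -m jog '[[[0,0,2,0,0,0,0],[0,0,0,0,0,0,0]]]'
python3 -m jog '[[[0,0,2,0,0,0,0],[0,0,0,0,0,0,0]]]'
python3 -m jog '[[[0,0,2,0,0,0,0],[0,0,0,0,0,0,0]]]'
```

```text
clock: 10.35
position: [0.5716, 0.1666, 0.2499]
tool_rot: [-3.141, 0.0, -2.991]
force: [-0.1, 0.5, -3.5]
grip_width: 0.0126
finger_force: 59.0
clock: 10.55
position: [0.5715, 0.1667, 0.2478]
tool_rot: [-3.142, -0.0, -2.991]
force: [0.6, -0.0, -2.4]
grip_width: 0.013
finger_force: 59.0
clock: 10.75
position: [0.5715, 0.1667, 0.2457]
tool_rot: [3.142, -0.0, -2.991]
force: [0.0, -0.2, -3.4]
grip_width: 0.0125
finger_force: 59.0
clock: 10.95
position: [0.5715, 0.1666, 0.2437]
tool_rot: [-3.142, -0.0, -2.991]
force: [-0.6, 0.5, -3.7]
grip_width: 0.0128
finger_force: 59.0
```

The foot is inside the bore with no contact. Next is the lug level at about 0.241.

```bash
python3 -m jog '[[[0,0,1.5,0,0,0,0],[0,0,0,0,0,0,0]]]'
python3 -m jog '[[[0,0,1.5,0,0,0,0],[0,0,0,0,0,0,0]]]'
python3 -m jog '[[[0,0,1,0,0,0,0],[0,0,0,0,0,0,0]]]'
```

```text
clock: 11.15
position: [0.5715, 0.1667, 0.2422]
tool_rot: [-3.142, -0.0, -2.991]
force: [0.3, 0.5, -2.0]
grip_width: 0.0129
finger_force: 59.0
clock: 11.35
position: [0.5716, 0.1668, 0.2409]
tool_rot: [3.142, 0.0, -2.991]
force: [-0.1, 0.3, -0.5]
grip_width: 0.0123
finger_force: 59.5
clock: 11.55
position: [0.5718, 0.1668, 0.2403]
tool_rot: [3.142, 0.001, -2.991]
force: [0.9, -0.1, 4.5]
grip_width: 0.0133
finger_force: 60.3
```

```bash
python3 -m jog '[[[0,0,0.5,0,0,0,0],[0,0,0,0,0,0,0]]]'
for i in 1; do python3 -m jog '[[[0,0,0,0,0,-0.02,0],[0,0,0,0,0,-0.01,0],[0,0,0,0,0,0,0]]]'; done
python3 -c "
from h import *
s=bot.observe();print(np.round(s['force'],2),np.round(s['moment'],2))"
```

```text
clock: 11.75
position: [0.5719, 0.1668, 0.2399]
tool_rot: [-3.142, 0.001, -2.992]
force: [1.2, -1.0, 6.1]
grip_width: 0.0128
finger_force: 60.4
clock: 12.05
position: [0.572, 0.167, 0.2404]
tool_rot: [3.141, 0.002, -2.961]
force: [-1.2, -1.8, 14.5]
grip_width: 0.0129
finger_force: 61.5
[-1.23 -1.81 14.54] [-0.36  0.47  0.22]
```

Turning counter-clockwise climbs: the force rises with a moment at the -x lug's -y corner. I'll ease off and search clockwise.

```bash
python3 -m jog '[[[0,0,-1,0,0,0.03,0],[0,0,0.5,0,0,0.02,0],[0,0,0,0,0,0,0]]]'
python3 -c "
from h import *
s=bot.observe();print(np.round(s['force'],2),np.round(s['moment'],2))"
python3 -m jog '[[[0,0,0.3,0,0,0.02,0],[0,0,0,0,0,0,0]]]'
python3 -c "
from h import *
s=bot.observe();print(np.round(s['force'],2),np.round(s['moment'],2))"
python3 -m jog '[[[0,0,0.2,0,0,0.02,0],[0,0,0,0,0,0,0]]]'
python3 -c "
from h import *
s=bot.observe();print(np.round(s['force'],2),np.round(s['moment'],2))"
```

```text
clock: 12.35
position: [0.5718, 0.1666, 0.24]
tool_rot: [-3.141, 0.001, -3.012]
force: [1.2, -1.1, 3.7]
grip_width: 0.0128
finger_force: 59.8
[ 1.24 -1.1   3.72] [-0.23 -0.24  0.02]
clock: 12.55
position: [0.5713, 0.1667, 0.2392]
tool_rot: [3.141, -0.001, -3.032]
force: [-0.7, 1.1, -2.5]
grip_width: 0.0131
finger_force: 59.0
[-0.66  1.1  -2.54] [0.3  0.05 0.02]
clock: 12.75
position: [0.5714, 0.1667, 0.2392]
tool_rot: [-3.142, -0.0, -3.052]
force: [0.7, 1.2, -2.3]
grip_width: 0.0129
finger_force: 59.1
[ 0.66  1.19 -2.31] [0.14 0.05 0.03]
```

The contact force vanished at yaw -3.03, so the lugs found the slots. I'll turn slightly farther toward the slot centre and lower.

```bash
python3 -m jog '[[[0,0,0,0,0,0.02,0],[0,0,1,0,0,0,0],[0,0,0,0,0,0,0]]]'
python3 -m jog '[[[0,0,1,0,0,0,0],[0,0,0,0,0,0,0]]]'
python3 -m jog '[[[0,0,1,0,0,0,0],[0,0,0,0,0,0,0]]]'
python3 -c "
from h import *
s=bot.observe();print(np.round(s['force'],2),np.round(s['moment'],2))"
```

```text
clock: 13.05
position: [0.5715, 0.1668, 0.2384]
tool_rot: [3.141, 0.0, -3.071]
force: [-0.2, 2.6, -1.4]
grip_width: 0.013
finger_force: 59.3
clock: 13.25
position: [0.5716, 0.1669, 0.2377]
tool_rot: [3.141, 0.0, -3.071]
force: [-1.9, 1.3, 3.1]
grip_width: 0.0131
finger_force: 60.2
clock: 13.45
position: [0.5716, 0.1669, 0.2367]
tool_rot: [3.141, 0.001, -3.071]
force: [-2.0, 0.2, 5.8]
grip_width: 0.0128
finger_force: 60.5
[-2.02  0.22  5.78] [0.17 0.47 0.31]
```

```bash
python3 -m jog '[[[0,0,1,0,0,0,0],[0,0,1,0,0,0,0],[0,0,0,0,0,0,0]]]'
python3 -c "
from h import *
s=bot.observe();print(np.round(s['force'],2),np.round(s['moment'],2))"
python3 -m jog '[[[0,0,1.5,0,0,0,0],[0,0,1.5,0,0,0,0],[0,0,0,0,0,0,0]]]'
python3 -c "
from h import *
s=bot.observe();print(np.round(s['force'],2),np.round(s['moment'],2))"
```

```text
clock: 13.75
position: [0.5717, 0.167, 0.2349]
tool_rot: [3.141, 0.001, -3.071]
force: [-2.1, 1.5, 7.1]
grip_width: 0.0125
finger_force: 60.7
[-2.12  1.53  7.06] [0.11 0.58 0.29]
clock: 14.05
position: [0.5717, 0.167, 0.2319]
tool_rot: [3.141, 0.001, -3.071]
force: [-1.5, 1.2, 6.7]
grip_width: 0.0129
finger_force: 60.7
[-1.47  1.23  6.7 ] [0.19 0.6  0.25]
```

```bash
python3 -m jog '[[[0,0,0,0,0,-0.015,0],[0,0,2,0,0,0,0],[0,0,2,0,0,0,0],[0,0,1,0,0,0,0],[0,0,0,0,0,0,0]]]'
python3 -m jog '[[[0,0,2,0,0,0,0],[0,0,1.5,0,0,0,0],[0,0,1.5,0,0,0,0],[0,0,0,0,0,0,0]]]'
python3 -c "
from h import *
s=bot.observe();print(np.round(s['force'],2),np.round(s['moment'],2))"
```

```text
clock: 14.55
position: [0.5717, 0.1669, 0.2268]
tool_rot: [3.141, 0.001, -3.056]
force: [-2.1, 0.6, 7.1]
grip_width: 0.0135
finger_force: 60.3
clock: 14.95
position: [0.5717, 0.167, 0.2218]
tool_rot: [3.141, 0.001, -3.056]
force: [-1.9, 0.2, 7.7]
grip_width: 0.013
finger_force: 60.6
[-1.94  0.16  7.72] [ 0.15  0.59 -0.01]
```

The jar's underside is about 29 mm below the rim, inside the turning range. I'll twist clockwise gently.

```bash
M(){ python3 -c "
from h import *
s=bot.observe();print(np.round(s['force'],1),'M',np.round(s['moment'],2),'yaw',round(s['tool_rot'][2],3),'z',round(s['position'][2],4))"; }
python3 -m jog '[[[0,0,0,0,0,0.05,0],[0,0,0,0,0,0.05,0],[0,0,0,0,0,0.05,0],[0,0,0,0,0,0.05,0],[0,0,0,0,0,0,0]]]' >/dev/null; M
python3 -m jog '[[[0,0,0,0,0,0.05,0],[0,0,0,0,0,0.05,0],[0,0,0,0,0,0.05,0],[0,0,0,0,0,0.05,0],[0,0,0,0,0,0,0]]]' >/dev/null; M
python3 -m jog '[[[0,0,0,0,0,0.05,0],[0,0,0,0,0,0.05,0],[0,0,0,0,0,0.05,0],[0,0,0,0,0,0.05,0],[0,0,0,0,0,0,0]]]' >/dev/null; M
```

```text
[-0.5  0.4  8.9] M [-0.1   0.13 -0.07] yaw 3.025 z 0.2221
[0.4 0.1 8.9] M [-0.21  0.07 -0.02] yaw 2.825 z 0.2221
[-0.5 -0.2  8.2] M [-0.25  0.09 -0.04] yaw 2.625 z 0.2221
```

```bash
M(){ python3 -c "
from h import *
s=bot.observe();print(np.round(s['force'],1),'M',np.round(s['moment'],2),'yaw',round(s['tool_rot'][2],3),'z',round(s['position'][2],4))"; }
python3 -m jog '[[[0,0,0,0,0,0.05,0],[0,0,0,0,0,0.05,0],[0,0,0,0,0,0.05,0],[0,0,0,0,0,0.03,0],[0,0,0,0,0,0,0]]]' >/dev/null; M
python3 -m jog '[[[0,0,0,0,0,0.03,0],[0,0,0,0,0,0,0]]]' >/dev/null; M
python3 -m jog '[[[0,0,0,0,0,0.03,0],[0,0,0,0,0,0,0]]]' >/dev/null; M
```

```text
[-0.1 -0.9  8.2] M [-0.24  0.11  0.04] yaw 2.445 z 0.2221
[-2.3 -1.8 11.3] M [-0.61  0.68  0.27] yaw 2.416 z 0.222
[-4.3 -4.4 11.3] M [-0.91  1.    0.77] yaw 2.386 z 0.222
```

The stop came at yaw about 2.41, with the moment rising to 0.8 N m. I'll ease the twist a little and let the jar rise.

```bash
M(){ python3 -c "
from h import *
s=bot.observe();print(np.round(s['force'],1),'M',np.round(s['moment'],2),'yaw',round(s['tool_rot'][2],3),'z',round(s['position'][2],4))"; }
python3 -m jog '[[[0,0,0,0,0,-0.015,0],[0,0,-1,0,0,0,0],[0,0,-1,0,0,0,0],[0,0,-1,0,0,0,0],[0,0,0,0,0,0,0]]]' >/dev/null; M
python3 -m jog '[[[0,0,-1,0,0,0,0],[0,0,-1,0,0,0,0],[0,0,0,0,0,0,0]]]' >/dev/null; M
python3 -m jog '[[[0,0,-1,0,0,0,0],[0,0,-0.7,0,0,0,0],[0,0,0,0,0,0,0]]]' >/dev/null; M
```

```text
[-2.3 -4.3  7.1] M [-1.14  0.82  0.25] yaw 2.402 z 0.2245
[-2.7 -4.4  3.5] M [-1.35  0.73  0.21] yaw 2.402 z 0.2264
[-2.8 -4.4  1.1] M [-1.37  0.66  0.25] yaw 2.402 z 0.2281
```

```bash
python3 -m jog '[[[0,0,-0.4,0,0,-0.01,0],[0,0,0,0,0,0,0]]]'
python3 - <<'E'
from h import *
st=bot.observe();p=bot.grab_frame('wrist');print(st['force'],st['moment'])
s=bot.grab_frame('scene');a=p['img'];b=cv2.resize(s['img'][190:275,190:285],(380,384),interpolation=cv2.INTER_CUBIC)
save(cv2.resize(np.hstack([a,b[:, :380]]),(800,344)),'lock.png')
E
```

```text
clock: 18.65
position: [0.5716, 0.1665, 0.2286]
tool_rot: [-3.141, 0.0, 2.412]
force: [-3.2, -5.5, 3.7]
grip_width: 0.0134
finger_force: 59.9
[-3.18043968 -5.51035162  3.71043147] [-1.34292578  0.74351031  0.04676011]
```

View pics/lock.png

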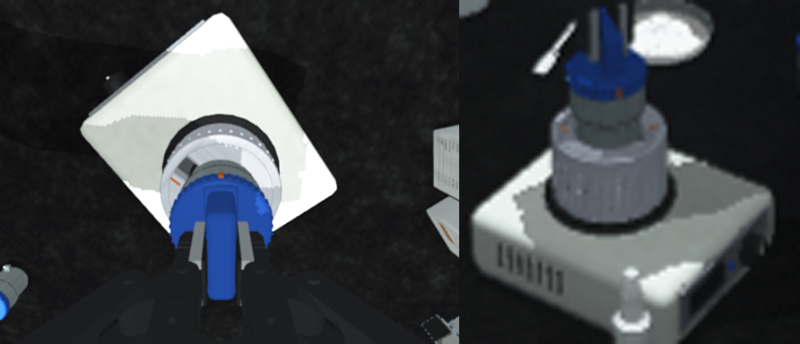

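The pin is hidden behind the jar in both views. I'll test the lock with a gentle counter-clockwise twist.

```bash
M(){ python3 -c "
from h import *
s=bot.observe();print(np.round(s['force'],1),'M',np.round(s['moment'],2),'yaw',round(s['tool_rot'][2],3),'z',round(s['position'][2],4))"; }
python3 -m jog '[[[0,0,-0.5,0,0,-0.02,0],[0,0,0,0,0,0,0]]]' >/dev/null; M
python3 -m jog '[[[0,0,0,0,0,-0.02,0],[0,0,0,0,0,0,0]]]' >/dev/null; M
python3 -m jog '[[[0,0,0,0,0,-0.015,0],[0,0,0,0,0,0,0]]]' >/dev/null; M
```

```text
[-1.5 -3.8  4.2] M [-1.11  0.57 -0.02] yaw 2.432 z 0.2292
[-0.6 -3.2  5.3] M [-0.85  0.29 -0.06] yaw 2.453 z 0.2292
[ 0.4 -1.9  4.8] M [-0.57  0.16 -0.06] yaw 2.468 z 0.2291
```

```bash
M(){ python3 -c "
from h import *
s=bot.observe();print(np.round(s['force'],1),'M',np.round(s['moment'],2),'yaw',round(s['tool_rot'][2],3),'z',round(s['position'][2],4))"; }
python3 -m jog '[[[0,0,-0.5,0,0,0,0],[0,0,0,0,0,0,0]]]' >/dev/null; M
python3 -m jog '[[[0,0,-0.4,0,0,0,0],[0,0,0,0,0,0,0]]]' >/dev/null; M
python3 -m jog '[[[0,0,0,0,0,-0.02,0],[0,0,0,0,0,0,0]]]' >/dev/null; M
```

```text
[ 1.8 -1.3 -3.3] M [-0.17 -0.48  0.02] yaw 2.467 z 0.2293
[  5.7   0.2 -13.3] M [ 0.18 -1.21  0.  ] yaw 2.467 z 0.2294
[  4.1   1.9 -17. ] M [ 0.29 -1.11 -0.24] yaw 2.487 z 0.2294
```

There is a firm upward stop at exactly the locked height (0.2293), and the counter-clockwise twist now meets resistance, so the lugs are in their pockets. I'll unload, release, back away upward and look.

```bash
python3 -m jog '[[[0,0,0.8,0,0,0.03,0],[0,0,0,0,0,0,0]]]'
python3 -m jog '[[[0,0,0,0,0,0,1],[0,0,0,0,0,0,1],[0,0,0,0,0,0,1],[0,0,0,0,0,0,1],[0,0,0,0,0,0,1]]]'
python3 -m jog '[[[0,0,-5,0,0,0,1],[0,0,-20,0,0,0,1],[0,0,-40,0,0,0,1],[0,0,-40,0,0,0,1],[-20,0,-20,0,0,0,1]]]'
python3 -m jog '[[[-40,0,0,0,0,0,1],[-30,0,0,0,0,0,1],[0,0,0,0,0,0,1],[0,0,0,0,0,0,1]]]'
python3 - <<'E'
from h import *
st=bot.observe();p=bot.grab_frame('wrist');t=bot.grab_frame('top');c=cam(p,st)
u=proj([.5716,.167,.13],c).astype(int);print(u)
x,y=np.clip(u-75,0,[362,234]);a=cv2.resize(p['img'][y:y+150,x:x+150],(500,500),interpolation=cv2.INTER_CUBIC)
b=cv2.resize(t['img'][150:245,150:215],(300,500),interpolation=cv2.INTER_CUBIC)
save(np.hstack([a,b]),'fin.png')
E
```

```text
clock: 20.15
position: [0.5715, 0.1668, 0.2293]
tool_rot: [-3.142, 0.0, 2.455]
force: [2.3, 0.0, -6.6]
grip_width: 0.0128
finger_force: 59.9
clock: 20.65
position: [0.5716, 0.1667, 0.2292]
tool_rot: [3.141, 0.0, 2.457]
force: [-0.2, -0.5, -0.3]
grip_width: 0.0838
finger_force: 0.0
clock: 21.15
position: [0.5863, 0.1562, 0.3583]
tool_rot: [3.138, 0.001, 2.46]
force: [0.3, 0.7, 0.4]
grip_width: 0.0857
finger_force: 0.0
clock: 21.55
position: [0.6413, 0.1096, 0.354]
tool_rot: [3.142, -0.001, 2.456]
force: [-0.6, 0.1, -0.9]
grip_width: 0.0854
finger_force: 0.0
[247  66]
```

View pics/fin.png

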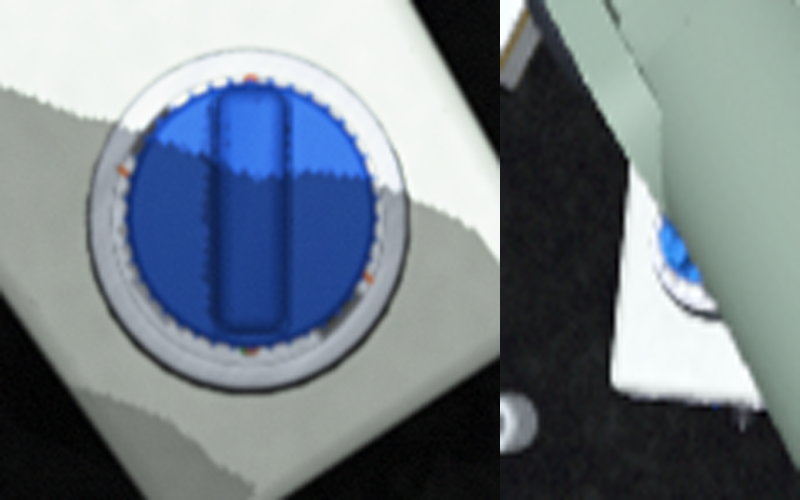

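The jar sits upright and centred in the seat. Its mark is over the green pin at (247,350), and the slots are turned about 0.8 rad away. The gripper is clear, so I'm handing in.

```bash
python3 -c "
from workcell import bot
print(bot.job_done())"
```

```text
the job is handed in; nothing more can be done
None
```

The jar is locked in the mixer seat and released, and the job was handed in at about 22 s with readings never above about 17 N; I confirmed the lock by feel (it stopped firmly at the locked height and resisted turning back), because I could not see how far the green pin had risen.

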